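Tare the empty dish on the touchless portion scale

ROBOT

A 7-joint arm with a two-finger parallel gripper is mounted at the origin on the work surface. World frame = base frame: x ahead of the robot, y to its left, z up, the work surface at z = 0. Lengths are in m, angles in rad, forces in N, time in s.
With the tool pointing down it reaches from about 0.4 to 0.9 m from the base axis. Payload 5.5 kg.
Tool frame: the origin (TCP) lies between the finger pads, 19 mm behind the fingertips; this is the grasp point; z points along the fingers, y is the line along which they close (so a half turn about z gives the same grasp; the last joint's range is limited). The gripper opens to 92 mm and grips with 3 to 60 N. Pads are 19 mm wide; open, the fingers measure 130 mm over their backs; the gripper's body (75 mm by 190 mm) begins 47 mm behind the grasp point.
Start: joints at [-0.847, 0.501, -0.427, 1.55, 0.221, 1.138, -0.21], TCP at [0.289, 0.582, 0.246] pointing down, gripper open.
Joint ranges: [-2.88, 2.88], [-0.31, 2.03], [-1.54, 1.56], [0.2, 2.42], [-1.41, 4.55], [0.19, 2.02], [-2.57, 2.57]. Speed limits (rad/s): [2.57, 2.57, 3.14, 3.14, 3.14, 3.14, 3.14].

INTERFACE

Orientations are given as a unit quaternion [x, y, z, w].
In Python, from bench import manip, effector, viewer gives the robot as it stands. Calls block until the motion is done:
- manip.move_pose(position, orientation): joint-space move of the TCP to a pose.
- manip.servo_line(position, ori=None, vel=0.15): straight line of the TCP; ori=None keeps the orientation; vel is the mean speed in m/s.
- manip.movej(angles): joint-space move.
- effector.open_jaws() and effector.close(f_grip=None): open the fingers fully, or close them until they stop; f_grip is the grip in N (None keeps the last).
- manip.sleep(seconds).
- manip.solve_ik(position, orientation): joint angles nearest the present ones, or None.
- viewer.get_image(name): name is "scene" or "top" or "wrist"; returns the picture (400x640x3 uint8, red, green, blue); there is no depth.
- viewer.get_calibration(name): a dict with "vfov" (degrees; the focal length in pixels is half the picture's height over the tangent of half this angle, whatever the lens; pixels are square), "cx", "cy" (the principal point, pixels), "eye" and "attitude" of the camera in the world. Camera axes: x right, y down, z forward; pixel columns grow to the right and rows downward; lengths in m; the calibration is good to about 2 mm. A picture is of the moment at which its call begins: read the wrist's pose just before it. get_calibration takes no time and is no camera call; for the wrist camera it gives the pose at the moment of the call.
A pose or a line that the arm cannot do raises manip.PlanningError and nothing moves.
- manip.hand_in(): hands the job in; it is judged then, once.
Readings, each from a call of its own:
- manip.current_clock(): time.
- manip.current_q(): joint angles.
- manip.current_joint_velocities(): joint speeds.
- manip.current_tau(): joint torques, N m.
- manip.current_tool_pos(): TCP position.
- manip.current_tcp_rot(): TCP orientation.
- manip.current_force(): force on the tool from outside, world axes, zero at the start.
- manip.current_wrist_torque(): the same for the moment, N m.
- manip.current_finger_gap(): finger opening in m.
- manip.current_gripper_force(): force on a finger pad.
Only numpy, scipy, OpenCV 4.12 (cv2) and the standard library are available. Lean on these libraries where they do the work, as an engineer would, in place of code of your own. Each camera call takes 0.05 s, during which the arm holds its last target. There are 200 camera calls.

TASK

Get the portion scale ready for weighing: push the blue dish over until it sits centred on the steel pan, then tare the scale by its touchless sensor: hold the tool point about 4 cm straight above the green-ringed eye for two seconds without touching anything, and draw back well clear of the scale. Push the dish gently and never grip or lift it, touch no part of the scale itself, stay away from the orange-ringed eye (it prints a label), and leave the cutter, the phone and the jar where they are.

Things in the scene. Friction and masses are not known exactly. Their poses are not given: they have to be found in the camera images.
- scale: white bench portion scale, fixed, 290 mm deep (its x) by 250 mm wide (its y), turned up to 0.2 rad from facing the robot. Origin on the table under its middle, z up, x from the control panel (front) to the pan (back). The panel slopes from 28 mm high at the front edge (x = -145 mm) up to 52 mm (x = -60 mm), a display in its middle, an eye at each end; the housing behind is 52 mm high
- pan_center (a point): middle of the top face of the flat steel pan, at scale x = +50 mm, y = 0, 70 mm above the table; the pan is 190 mm along x by 230 mm along y, 6 mm thick, and fixed. Axes as the scale's
- tare_eye (a point): middle of the tare sensor's face: a black window 18 mm across in a green ring 32 mm across, at the left end of the panel as seen from the robot (+y end of the scale), 41 mm above the table; z is vertical. It senses a hand held a few centimetres above it
- print_eye (a point): middle of the label-print sensor's face: the same window in an orange ring, at the right end of the panel (-y end of the scale), 41 mm above the table. It triggers as soon as the tool point comes within 25 mm sideways of it and lower than 80 mm above it
- dish: empty round blue plastic dish, loose on the pan, at the start overhanging its left (+y) edge: 45 to 70 mm off centre that way, up to 20 mm along x. 40 mm high, foot 110 mm across, side 146 mm across at 12 mm height, 150 mm at the rim, wall 4 mm, 0.15 to 0.31 kg; slides when pushed with 1 to 3 N. Origin: middle of its underside, z up
- cutter: red box cutter, blade in, loose on the table, 160 x 26 x 21 mm; origin under its middle, x along it. Leave it alone
- phone: black phone lying on the table, 148 x 72 x 9 mm; origin under its middle. Leave it alone
- jar: orange closed jar with a white lid, loose on the table, 76 mm across, 110 mm high; origin under its middle. Leave it alone
There are look-alikes about, which are no part of the job. Of the things like the dish, leave any that is turquoise or yellow; of the rest the smaller one is meant.

How it is judged:
On the way, in this order (a step that is already met when the one before it is completed fails the run):
1. the dish rests centred on the pan, within 18 mm of its middle, and the fingers have left it (horizontal distance between dish and pan_center below 0.018 m and z of dish in the frame of pan_center below 0.004 m and angle between dish's own z axis and vertical below 0.05 rad and contact force between the fingers and dish below 0.1 N and linear speed of dish below 0.02 m/s), for 0.2 s.
2. the tool point dwells over the green-ringed eye, within 15 mm sideways and 20 to 75 mm above it, for 1.8 s, the robot touching nothing and the dish still centred (horizontal distance between the grasp point and tare_eye below 0.015 m and z of the grasp point in the frame of tare_eye between 0.02 and 0.075 m and contact force between each of the fingers, the arm and anything else below 0.2 N and horizontal distance between dish and pan_center below 0.018 m and z of dish in the frame of pan_center below 0.004 m and angle between dish's own z axis and vertical below 0.05 rad), for 1.8 s.
At the end, for the whole second after the job is handed in: The dish stands level and at rest on the pan, its middle within 18 mm of the pan's middle, and the tool point is more than 120 mm from the tare eye (horizontal distance between dish and pan_center below 0.018 m and z of dish in the frame of pan_center below 0.004 m and angle between dish's own z axis and vertical below 0.05 rad and linear speed of dish below 0.01 m/s and distance between the grasp point and tare_eye above 0.12 m); the robot touches nothing.
It fails at once if the robot touches the scale (over 1 N) (contact force between any of the fingers, the arm and scale above 1 N).
It fails at once if the dish is lifted off the pan (over 8 mm) or tipped (over 0.2 rad) (z of dish in the frame of pan_center above 0.008 m or angle between dish's own z axis and vertical above 0.2 rad).
It fails at once if the dish is gripped or shoved hard (over 15 N) (contact force between the fingers and dish above 15 N).
It fails at once if the print eye is triggered: tool point within 25 mm sideways and lower than 80 mm above it (horizontal distance between the grasp point and print_eye below 0.025 m and z of the grasp point in the frame of print_eye below 0.08 m).
It fails at once if the cutter, phone or jar is moved (over 10 mm) (distance of any of cutter, phone, jar from where it was at the start of the episode above 0.01 m).
It also fails if it takes over 45 s, if anything falls off the work surface, if the arm or the gripper's body presses on something with over 40 N, if the wrist force passes 120 N, or if a joint passes its speed limit or range.

## Working session

There is one attempt and no reset: what is moved stays moved. The work goes in short steps, each a Python script; the robot and the scene stay as the last script left them, time stands still between calls to the robot, and variables do not carry over. Pictures are saved under pics/ and viewed, at most 10 in all, crops included, and the job is handed in when it is done.

```bash
ls; mkdir -p pics; python3 - <<'E'
from bench import manip, effector, viewer
import cv2
for n in ["top","scene"]:
    cv2.imwrite(f"pics/{n}0.png",viewer.get_image(n)[:,:,::-1]); print(n,viewer.get_calibration(n))
print(manip.current_clock(),manip.current_tcp_rot())
E
```

```text
pics
top {'vfov': 43.703143752141905, 'cx': 316.1064225311676, 'cy': 200.92107630761876, 'eye': array([0.43112435, 0.00716825, 1.62933969]), 'attitude': array([ 0.7098131 , -0.70372228,  0.01753754, -0.02515447])}
scene {'vfov': 51.64684307765728, 'cx': 322.42535712470243, 'cy': 187.09563311406683, 'eye': array([1.35187092, 0.39417386, 0.74527717]), 'attitude': array([ 0.46907072,  0.75965499, -0.38032516, -0.24134979])}
0.1 [ 2.28347952e-01  9.73579168e-01 -8.76269189e-04 -2.21304069e-04]
```

View pics/top0.png

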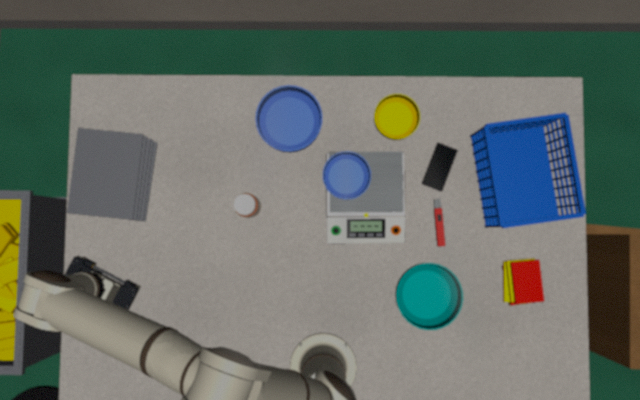

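View pics/scene0.png

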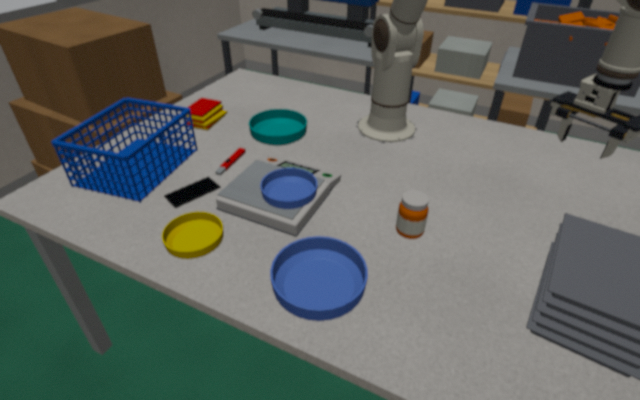

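The candidates are the small blue dish on the pan at top (346,175), the large blue at (289,119), the yellow at (397,117) and the turquoise at (429,295). I choose the small blue one on the pan and will check it in a close crop.

```bash
python3 - <<'E'
import cv2
im=cv2.imread("pics/top0.png")[145:250,315:415]
cv2.imwrite("pics/crop0.png",cv2.resize(im,None,fx=5.6,fy=5.6,interpolation=cv2.INTER_CUBIC))
E
```

```text
(no output)
```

View pics/crop0.png

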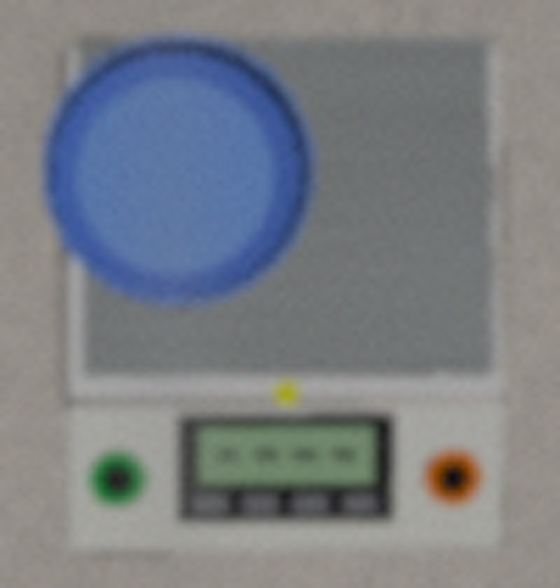

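The crop confirms the small dish on the pan, rim centre at crop (179,171). The green eye is at (117,479), the orange eye at (453,477), and the pan corners are (82,38), (492,38), (494,374) and (85,374).

```bash
cat >h.py <<'E'
from bench import manip, effector, viewer
import numpy as np, cv2
from scipy.spatial.transform import Rotation as R
def ray(uv,z,name="top",c=None):
    c=c or viewer.get_calibration(name)
    f=200/np.tan(np.radians(c["vfov"]/2))
    d=R.from_quat(c["attitude"]).apply([(uv[0]-c["cx"])/f,(uv[1]-c["cy"])/f,1])
    return c["eye"]+d*(z-c["eye"][2])/d[2]
def crop(p,o=(315,145),s=5.6): return [(p[0]+.5)/s-.5+o[0],(p[1]+.5)/s-.5+o[1]]
def ori(d,sgn=1):  # tool down, tool x = sgn*d
    x=sgn*np.array([d[0],d[1],0])/np.hypot(d[0],d[1]); z=np.array([0,0,-1.]); y=np.cross(z,x)
    return R.from_matrix(np.c_[x,y,z]).as_quat()
E
python3 - <<'E'
from h import *
np.set_printoptions(precision=4,suppress=True)
t=ray(crop((117,479)),.041); p=ray(crop((453,477)),.041)
y=(t-p)/np.linalg.norm(t-p); x=np.array([y[1],-y[0],0])
pc=(t+p)/2+.149*x
cs=[ray(crop(q),.07) for q in [(82,38),(492,38),(494,374),(85,374)]]
d=ray(crop((179,171)),.11)
print(t,p,"yaw",np.arctan2(x[1],x[0]),"pan",pc,"corners mean",np.mean(cs,0),"sizes",np.linalg.norm(cs[0]-cs[1]),np.linalg.norm(cs[1]-cs[2]),"dish",d,"off",[(d-pc)@x,(d-pc)@y])
print("jar",ray((246,203),.11),"gap",manip.current_finger_gap())
v=(pc-d)[:2]; v/=np.linalg.norm(v)
for s in (1,-1):
    print(s,manip.solve_ik([*(d[:2]-v*.11),.25],ori(v,s)),manip.solve_ik([*(pc[:2]-v*.068),.107],ori(v,s)))
E
```

```text
[ 0.4346 -0.0377  0.041 ] [ 0.4374 -0.2281  0.041 ] yaw 0.014859114548423947 pan [ 0.585  -0.1307  0.041 ] corners mean [ 0.5884 -0.1317  0.07  ] sizes 0.23025665939523135 0.1888473082634173 dish [ 0.6028 -0.0685  0.11  ] off [np.float64(0.018669507861232913), np.float64(0.061897651214319775)]
jar [0.5148 0.2381 0.11  ] gap 0.09180050696264709
1 [ 0.2785  0.4845 -0.5229  1.5863  0.2588  1.1405  2.5603] [-0.7618  1.0868  1.3494  1.8058 -1.1301  1.2689 -2.4987]
-1 [-0.0871  0.4338 -0.0189  1.6003  0.0089  1.1076 -0.3864] [-0.0239  0.5555  0.1152  1.7819 -0.0839  0.8089 -0.146 ]
```

```bash
python3 - <<'E'
from h import *
np.set_printoptions(precision=4,suppress=True)
pc=np.array([.5868,-.1312]); d=np.array([.6028,-.0685]); v=(pc-d)/np.linalg.norm(pc-d); q=ori(v,-1)
a=d-v*.105
manip.move_pose([*a,.25],q)
manip.servo_line([*a,.108],vel=.12)
L=np.linalg.norm(pc-d)
s0=.105-.075
manip.servo_line([*(a+v*s0),.108],vel=.06)
print(manip.current_force(),manip.current_tool_pos())
for k in np.linspace(0,1,5)[1:]:
    e=a+v*(s0+k*(.105+L-.069-s0))
    manip.servo_line([*e,.108],vel=.03); print(manip.current_force(),manip.current_tool_pos())
manip.sleep(.2)
manip.servo_line([*(e-v*.04),.108],vel=.04)
manip.servo_line([*(e-v*.09),.108],vel=.1)
manip.servo_line([*(e-v*.14),.25],vel=.15)
im=viewer.get_image("top"); cv2.imwrite("pics/top1.png",im[:,:,::-1])
cv2.imwrite("pics/crop1.png",cv2.resize(im[145:250,315:415,::-1],None,fx=5.6,fy=5.6,interpolation=cv2.INTER_CUBIC))
print(manip.current_clock())
E
```

```text
[-0.0828 -0.0434 -0.2233] [0.6213 0.004  0.1081]
[ 0.3336 -0.1125 -0.2118] [ 0.6168 -0.0134  0.108 ]
[-0.2843 -0.3118  0.4789] [ 0.6125 -0.0307  0.108 ]
[ 0.1822  0.3718 -0.1074] [ 0.6081 -0.0478  0.108 ]
[-0.7671  0.1564 -0.4942] [ 0.6037 -0.0649  0.108 ]
10.55
```

View pics/crop1.png

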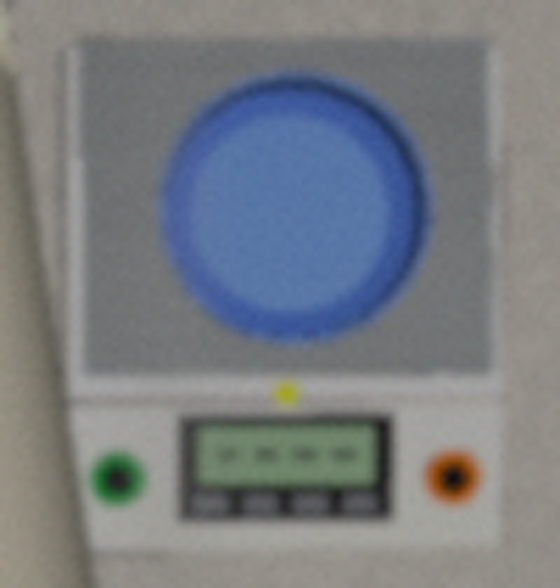

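The crop shows the dish at (295,208) against the pan middle at about (288,206), so it is about 4 mm off, within tolerance. Next is the tare.

```bash
python3 - <<'E'
from h import *
np.set_printoptions(precision=4,suppress=True)
print("dish",ray(crop((295,208)),.11))
t=ray(crop((117,479)),.041)[:2]
effector.close(f_grip=5)
manip.move_pose([*t,.25],manip.current_tcp_rot())
manip.servo_line([*t,.086],vel=.1)
print(manip.current_tool_pos(),manip.current_force(),manip.current_clock())
manip.sleep(2.4)
im=viewer.get_image("scene"); cv2.imwrite("pics/scene1.png",im[:,:,::-1])
manip.servo_line([*t,.25],vel=.12)
manip.move_pose([.4,.25,.32],manip.current_tcp_rot())
manip.sleep(.3)
im=viewer.get_image("top")
cv2.imwrite("pics/crop2.png",cv2.resize(im[90:260,230:460,::-1],None,fx=3,fy=3,interpolation=cv2.INTER_CUBIC))
print(manip.current_clock(),manip.current_tool_pos())
E
```

```text
dish [ 0.583  -0.1319  0.11  ]
[ 0.4351 -0.0377  0.0865] [-0.2506 -0.3134  0.7731] 14.6917
20.15 [0.4003 0.2493 0.3199]
```

View pics/scene1.png

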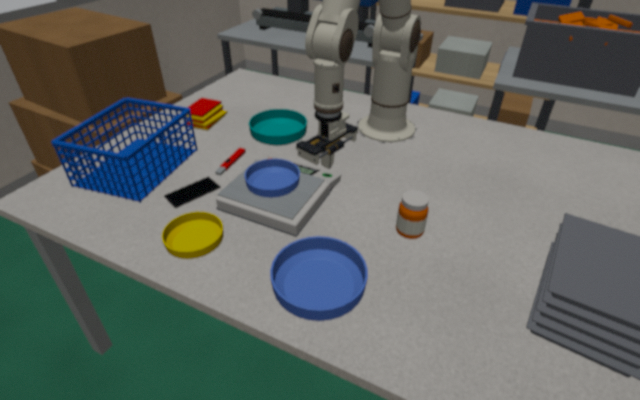

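View pics/crop2.png

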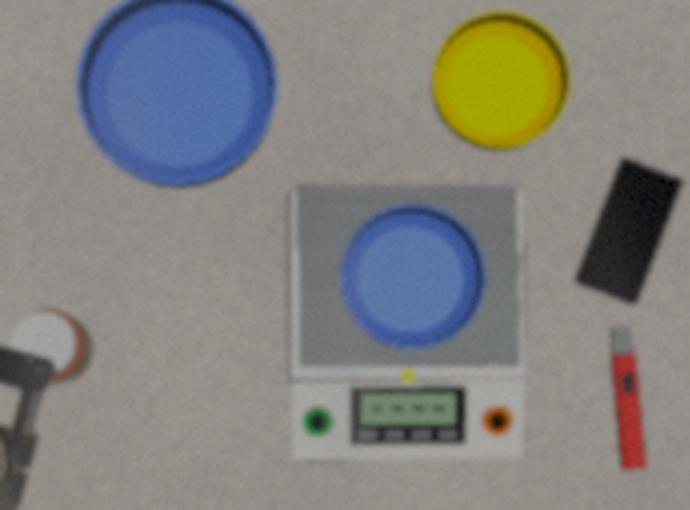

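The dish is centred and the other things are unmoved. But the closed fingers pressed on each other during the dwell, and that might count as contact. I'll repeat the dwell with the jaws open, turned so the fingers lie across the low panel.

```bash
python3 - <<'E'
from h import *
np.set_printoptions(precision=4,suppress=True)
t=ray(crop((117,479)),.041)[:2]
effector.open_jaws()
x=[1,.015]
c=[(np.abs(np.array(j)-manip.current_q()).sum(),s) for s in (1,-1) if (j:=manip.solve_ik([*t,.25],ori(x,s))) is not None]
s=min(c)[1]; print(c)
manip.move_pose([*t,.25],ori(x,s))
manip.servo_line([*t,.088],vel=.12)
print(manip.current_tool_pos(),manip.current_force(),manip.current_finger_gap(),manip.current_clock())
manip.sleep(2.4)
manip.servo_line([*t,.25],vel=.15)
manip.move_pose([.4,.22,.32],manip.current_tcp_rot())
manip.sleep(.4)
im=viewer.get_image("top")
cv2.imwrite("pics/crop3.png",cv2.resize(im[90:260,230:460,::-1],None,fx=3,fy=3,interpolation=cv2.INTER_CUBIC))
print(manip.current_clock(),manip.current_tool_pos())
E
```

```text
[(np.float64(1.6810666968786818), 1), (np.float64(3.5275325306114853), -1)]
[ 0.4352 -0.0377  0.0885] [0.068  0.824  0.5363] 0.09188087247475715 24.25
29.3833 [0.4002 0.2197 0.32  ]
```

View pics/crop3.png

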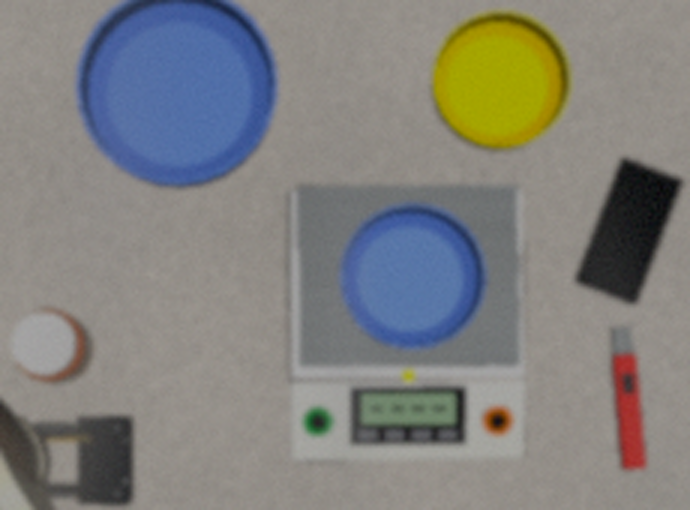

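The dish is still centred at crop (412,277), everything else is where it was, and the arm is clear.

```bash
python3 -c "
from bench import manip
print(manip.hand_in())"
```

```text
the job is handed in; nothing more can be done
None
```

I pushed the small blue dish to about 4 mm from the pan's middle, held the tool point about 4.7 cm above the green-ringed eye for 2.4 s with the jaws open, drew the arm clear and handed the job in after about 30 s; no verdict came back.

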